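Serve a roll with the tongs

ROBOT

A 6-joint arm with a two-finger parallel gripper is mounted at the origin on a cart in front of the work surface, level with it; the furniture and walls round the work are solid. World frame = base frame: x ahead of the robot, y to its left, z up, the work surface at z = 0. Lengths are in mm, angles in rad, forces in N, time in s.
With the tool pointing down it reaches from about 350 to 775 mm from the base axis. Payload 7.3 kg.
Tool frame: the origin (TCP) lies at the very end of the fingers, on their centre line; the grasp point (between the pads) lies 19 mm behind it; z points along the fingers, y is the line along which they close (so a half turn about z gives the same grasp; the last joint's range is limited). The gripper opens to 92 mm and grips with 3 to 60 N. Pads are 19 mm wide; open, the fingers measure 130 mm over their backs; the gripper's body (75 mm by 190 mm) begins 47 mm behind the grasp point.
Start: joints at [1.057, 0.342, 1.524, -0, 1.275, -0.146], TCP at [188.758, 489.914, 226.741] pointing down, gripper open.
Joint ranges: [-2.53, 2.53], [-0.77, 2.02], [0.04, 2.7], [-1, 4.14], [0.28, 2.66], [-3.11, 3.11]. Speed limits (rad/s): [2.57, 2.57, 3.14, 3.14, 3.14, 3.14].

INTERFACE

Orientations are given as [roll, pitch, yaw] about the fixed x, y, z axes, in that order (R = Rz(yaw) Ry(pitch) Rx(roll)).
In Python, from plant import bot gives the robot as it stands.
- The arm moves only by the tool apply_moves, never from a script. Its argument "motion" is text: rows parted by semicolons, each of 4 numbers parted by spaces: the shift along the tool's x, y, z in m, then the turn about the tool's z in degrees. A call has 1 to 8 rows; each row shifts and turns the commanded pose from where the row before left it, along the tool's axes as they then stand; what a row does not reach is not made up. A row lasts 1/8 s, in which the tool goes at most 62.5 mm and 10.7 degrees, less where a joint would pass 70% of its speed; a pose out of reach is approached as far as the arm can. A call with a gripper value outside its range is refused whole. "fingers" is the opening, from -1 (shut) to 1 (fully open), set as the call begins (left out, the last holds). The fingers move at their own pace and stop on an object; the grip force is fixed at half the most. Time passes only in rows, so rows that do not move let the fingers close. It gives the time, the measured TCP pose, the force, the opening and the grip force at its end, in the units of the state.
- bot.get_obs(): the state, without advancing time (a new reading comes with each control period).
- bot.capture(name): name is "side" or "top" or "wrist"; returns a dict with "img" (400x640x3 uint8, blue, green, red), "range_z" (400x640 float32, mm along the optical axis (not along the pixel's ray), 0 where there is no reading), "fx", "fy", "cx", "cy" (pixels), "D" ([k1, k2, p1, p2, k3] as OpenCV has them; the pictures are not rectified), "world_from_camera" (4x4, takes a point from camera to world coordinates); the wrist camera has in their place "mount" (4x4, takes a point from camera to tool coordinates, whose origin is the TCP and whose axes are the flange's). Camera axes: x right, y down, z forward; pixel columns grow to the right and rows downward; lengths in mm; the calibration is good to about 2 mm. A picture is of the moment at which its call begins: read the wrist's pose just before it.
- bot.close_job(): hands the job in; it is judged then, once.
Trained networks look in a picture, given as the dict that the camera call returned (one of the last four; its "shot" number tells which), for a name from the list of things; names that differ only in an ending like _2 or _b are one class to them, and where a whole thing is asked for, a point or a joint stands for the part that bears it (a point fixed in the world has none). Each returns a list of dicts, best first, with "p" (0 to 1); they miss things now and then, are a little off and sometimes report something else, mostly with a low value. They report only what shows in the picture. A call takes as long as a camera call. They do not tell look-alikes from the thing itself.
- bot.cut_out(picture, thing): "pixels" (400x640 bool, what is visible of it) and "point" ([column, row] in pixels, amid what is visible of it).
The state is a dict: "time": time; "joint_positions": joint angles; "dq": joint speeds; "tau": joint torques, N m; "tool_pos": TCP position; "tcp_rot": TCP orientation; "contact_force": force on the tool from outside, world axes, zero at the start; "moment": the same for the moment, N m; "grip_width": finger opening in mm; "finger_force": force on a finger pad.
Only numpy, scipy, OpenCV 4.12 (cv2) and the standard library are available. Lean on these libraries where they do the work, as an engineer would, in place of code of your own. Each camera call takes 0.05 s, during which the arm holds its last target. There are 200 camera calls.

TASK

Lift the glass cover off the bread roll by its knob and stand it upright on the worktop, off the board. Then take the spring tongs, close their tips on the roll and lift it about 12 cm above the board, finishing while you still hold it there in the tongs. Touch the roll with the tongs only, do not let it fall off the board, and do not knock over the cover or the honey jar.

Things in the scene. Friction and masses are not known exactly. Their poses are not given: they have to be found in the camera images.
- board: wooden chopping board lying flat, 220 (its x) x 340 (its y) x 22 mm high, fixed; origin at the centre of its underside; its long side points roughly away from the robot
- roll: small round bread roll with a cross cut on top, 50 mm in diameter (sides upright from 14 to 27 mm above its underside), 46 mm high, about 50 g, rigid, loose on the board under the cover; origin at the centre of its underside
- roll_mid (a point): point on the roll's axis 21 mm above its underside
- cover: round glass cover (dome), open below, 130 mm in diameter, glass 82 mm high, with a round wooden knob on top, about 0.3 kg, loose; it stands on the board over the roll; origin at the centre of its open underside, z up
- cover_knob (a point): centre of the cover's knob, 106 mm above the cover's underside; the knob is 29 mm in diameter from 102 to 111 mm, narrowing below to 16 mm at 90 mm; its top is at 117 mm
- tongs: spring tongs, 235 mm long, 0.12 kg, lying flat on the worktop left or right of the board, arms side by side. Origin midway between the black ribbed grips, at the underside; x to the tips, y across the arms, z up. Grips: upright flat faces, x -33 to 33 mm, 24 mm high, 60 mm over their outsides as they lie. Pivot 95 mm behind the origin; arms 18 mm tall, sprung apart, moving equally
- tongs_tips (a point): point midway between the cupped tips, 100 mm ahead of the tongs' origin, 13 mm above their underside; tips 26 mm high, 25 mm long. Narrowest gap: 88 mm open, 71 mm when the grips are squeezed to 52 mm outside; they hold the roll at about 38 mm
- tongs_left: the tongs' arm on their +y side; origin on the pivot; turns about z towards the other arm by up to 0.22 rad. The spring resists a squeeze at the grips with about 5 N when open, 7 N when closed on the roll; let go, the tongs spring open
- tongs_right: the tongs' arm on their -y side; origin and movement likewise
- honey_jar: honey jar, 60 mm in diameter, 99 mm high, standing loose on the worktop on the other side of the board from the tongs; origin at the centre of its underside. Beyond it (farther from the robot), beside the board, the worktop is free for the cover; other things stand only farther off, more than 0.76 m ahead of the robot or more than 0.47 m to either side
There are look-alikes about, which are no part of the job. What is shaped like the cover but red is not meant. Leave any blue or purple look-alike of the honey_jar alone.

How it is judged (in metres and radians):
On the way, in this order (a step that is already met when the one before it is completed fails the run):
1. the cover stands upright on the worktop, off the board, and is let go (height (world z) of cover below 0.008 m and angle between cover's own z axis and vertical below 0.1 rad and linear speed of cover below 0.03 m/s and contact force between cover and the fingers below 0.1 N), for 0.2 s.
2. the tongs, held in the gripper, are closed on the roll from both sides (contact force between each of tongs_left, tongs_right and roll above 0.5 N and contact force between the fingers and tongs above 1 N), for 0.2 s.
At the end, for the whole second after the job is handed in: Roll still between the tips (middle within 30 mm of the point between them, over 0.5 N from each), its middle over 110 mm above the worktop; tongs still gripped; roll and tongs clear of the board; cover upright on the worktop (within 8 mm), honey jar upright; robot not touching the roll (all of step 2 and height (world z) of roll_mid above 0.11 m and linear speed of roll below 0.03 m/s and distance between roll_mid and tongs_tips below 0.03 m and contact force between each of roll, tongs and board below 0.05 N and contact force between roll and the arm below 0.1 N and height (world z) of cover below 0.008 m and angle between cover's own z axis and vertical below 0.1 rad and angle between honey_jar's own z axis and vertical below 0.2 rad); the arm keeps its last pose, push and grip.
It fails at once if the robot touches the roll itself (contact force between roll and the arm above 0.3 N or contact force between roll and the fingers above 0.3 N).
It fails at once if the roll falls off the board (height (world z) of roll_mid below 0.03 m).
It fails at once if the cover is knocked over (angle between cover's own z axis and vertical above 0.6 rad).
It fails at once if the honey jar is knocked over (angle between honey_jar's own z axis and vertical above 0.5 rad).
It also fails if it takes over 59 s, if anything falls off the work surface, if the arm or the gripper's body presses on something with over 40 N, if the wrist force passes 120 N, or if a joint passes its speed limit or range.

## Working session

There is one attempt and no reset: what is moved stays moved. The work goes in short steps, Python scripts to look and compute and a tool call to move; the robot and the scene stay as the last step left them, time stands still between calls to the robot, and variables do not carry over. Pictures are saved under pics/ and viewed, at most 10 in all, crops included, and the job is handed in when it is done.

Besides the shell and the picture viewer there is one more tool, called after "Emit:" by a JSON object that holds its "name" and its "arguments", one argument or row to a line. apply_moves: Moves the arm, as the interface text tells. Its arguments: {"type":"object","properties":{"motion":{"type":"string"},"fingers":{"type":"number"}},"required":["motion"]}

```bash
mkdir -p pics; ls
cat > h.py <<'E'
import numpy as np, cv2
from plant import bot
from scipy.spatial.transform import Rotation as R
def T_wc(c, obs):
    if "world_from_camera" in c: return np.array(c["world_from_camera"])
    T=np.eye(4); T[:3,:3]=R.from_euler('xyz',obs["tcp_rot"]).as_matrix(); T[:3,3]=obs["tool_pos"]
    return T@np.array(c["mount"])
def pts(c, T, mask):
    v,u=np.nonzero(mask & (c["range_z"]>0))
    z=c["range_z"][v,u].astype(float)
    K=np.array([[c["fx"],0,c["cx"]],[0,c["fy"],c["cy"]],[0,0,1]])
    n=cv2.undistortPoints(np.stack([u,v],1).astype(np.float64)[:,None],K,np.array(c["D"],float))[:,0]
    P=np.c_[n*z[:,None],z]
    return P@T[:3,:3].T+T[:3,3]
def look(name):
    o=bot.get_obs(); c=bot.capture(name); return c,T_wc(c,o),o
E
python3 - <<'E'
from h import *
for n in ["top","side"]:
    c,T,o=look(n); cv2.imwrite(f"pics/{n}1.png",c["img"])
    print(n,T[:3,3].round())
    for th in ["board","cover","cover_knob","tongs","tongs_left","honey_jar","roll"]:
        for d in bot.cut_out(c,th)[:3]:
            P=pts(c,T,d["pixels"])
            if len(P): print(th,round(d["p"],2),np.round(d["point"]),len(P),np.percentile(P,[2,50,98],axis=0).round().tolist())
            else: print(th,round(d["p"],2),d["point"],"no depth")
print(o)
E
```

```text
pics
top [ 423.   20. 1268.]
board 0.88 [340. 187.] 5283 [[449.0, -125.0, 17.0], [578.0, -12.0, 22.0], [779.0, 100.0, 27.0]]
cover 0.82 [340. 158.] 1257 [[601.0, -66.0, 50.0], [653.0, -11.0, 99.0], [714.0, 45.0, 139.0]]
cover 0.77 [412. 161.] 1302 [[592.0, -304.0, 9.0], [645.0, -242.0, 77.0], [707.0, -190.0, 117.0]]
cover_knob 0.73 [338. 158.] 1242 [[602.0, -69.0, 58.0], [654.0, -11.0, 99.0], [717.0, 45.0, 139.0]]
cover_knob 0.66 [412. 161.] 1297 [[592.0, -305.0, 12.0], [645.0, -242.0, 77.0], [707.0, -191.0, 117.0]]
tongs 0.77 [432. 220.] 43 [[427.0, -326.0, 13.0], [453.0, -319.0, 23.0], [489.0, -257.0, 30.0]]
tongs_left 0.58 [424. 234.] 26 [[373.0, -307.0, 5.0], [401.0, -286.0, 21.0], [528.0, -215.0, 29.0]]
honey_jar 0.9 [265. 235.] 347 [[382.0, 200.0, 3.0], [410.0, 222.0, 99.0], [435.0, 254.0, 105.0]]
honey_jar 0.74 [208. 207.] 411 [[477.0, 392.0, 3.0], [503.0, 410.0, 98.0], [532.0, 445.0, 105.0]]
honey_jar 0.56 [236. 226.] 309 [[421.0, 303.0, 23.0], [445.0, 320.0, 99.0], [470.0, 351.0, 104.0]]
side [-159. -680.  774.]
board 0.63 [336. 221.] 4024 [[440.0, -137.0, 8.0], [543.0, -53.
[... 927 characters left out ...]
: 0.4, 'joint_positions': array([ 1.05699904e+00,  3.42121640e-01,  1.52421225e+00, -6.44422399e-06,
        1.27542598e+00, -1.45990523e-01]), 'dq': array([-3.64387660e-04, -1.68037416e-03, -2.40115833e-03, -3.10042834e-05,
        6.00252535e-04, -1.13834491e-03]), 'tau': array([-1.07906668e-03, -4.30714774e+01, -2.44190741e+01,  7.18279090e-02,
        5.01663540e-02, -5.03129502e-05]), 'tool_pos': array([188.72988697, 489.85952166, 226.63808369]), 'tcp_rot': array([-3.14142631e+00, -1.82268724e-05,  2.77378777e+00]), 'contact_force': array([ 0.00195534,  0.51312873, -0.98481482]), 'moment': array([0.00727041, 0.00272811, 0.03588175]), 'finger_force': 0.0, 'grip_width': 91.98865610870826}
```

View pics/side1.png

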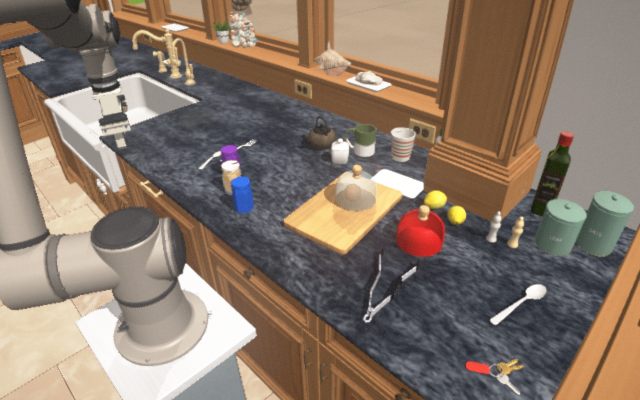

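View pics/top1.png

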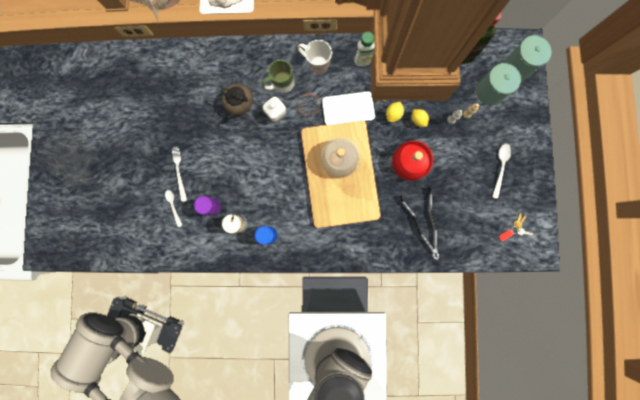

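The clear dome is the cover, at side (355,190). The red dome at (420,235) is the look-alike. The honey jar is the cream one at (231,175), between the blue jar (243,195) and the purple one (230,155). The tongs lie on the right at (390,285), with their pivot towards the robot. Next I'll fit the knob, board, tongs and jar.

Run:
```python
from h import *
for n in ["top","side"]:
    c,T,o=look(n)
    P=pts(c,T,np.ones((400,640),bool))
    k=P[(P[:,2]>126)&(P[:,2]<150)&(abs(P[:,0]-655)<70)&(abs(P[:,1]+11)<70)]
    print(n,"knob",len(k),k.mean(0).round(1),k.min(0).round(),k.max(0).round())
    g=P[(P[:,2]>30)&(P[:,2]<105)&(abs(P[:,0]-655)<90)&(abs(P[:,1]+11)<90)]
    print(" dome",len(g),g.min(0).round(),g.max(0).round())
    b=P[(P[:,2]>15)&(P[:,2]<29)&(P[:,0]>430)&(P[:,0]<790)&(abs(P[:,1]+11)<140)]
    print(" board",cv2.minAreaRect(b[:,:2].astype(np.float32)))
    j=P[(P[:,2]>85)&(P[:,2]<110)&(abs(P[:,0]-445)<40)&(abs(P[:,1]-325)<40)]
    print(" jar",j.mean(0).round())
    f=P[(P[:,2]>30)&(P[:,0]>480)&(P[:,0]<760)&(P[:,1]>115)&(P[:,1]<380)]
    print(" place area",len(f),f.mean(0) if len(f) else "")
    t=P[(P[:,2]>10)&(P[:,2]<35)&(P[:,0]>330)&(P[:,0]<570)&(P[:,1]<-170)&(P[:,1]>-380)]
    print(" tongs",len(t),t.min(0).round(),t.max(0).round(), t[t[:,0]<375].mean(0).round(),t[t[:,0]>520].mean(0).round())
```

```text
top knob 70 [661.4 -10.9 138.2] [648. -23. 129.] [675.   1. 144.]
 dome 1033 [597. -74.  32.] [723.  52. 105.]
 board ((618.5169067382812, -11.620468139648438), (346.585693359375, 220.58201599121094), 7.783858299255371)
 jar [446. 329. 100.]
 place area 0 
 tongs 276 [ 332. -331.   10.] [ 567. -212.   31.] [ 354. -320.   18.] [ 542. -288.   22.]
side knob 70 [658.  -17.3 135.9] [647. -27. 126.] [673.  -3. 142.]
 dome 1199 [596. -81.  30.] [713.  40. 105.]
 board ((615.0921630859375, -13.836257934570312), (345.60198974609375, 222.72479248046875), 7.431412220001221)
 jar [442. 324.  99.]
 place area 0 
 tongs 448 [ 330. -335.   10.] [ 566. -215.   31.] [ 353. -322.   19.] [ 539. -288.   21.]
```

Emit:
{"name": "apply_moves", "arguments": {
  "motion": "-0.052 -0.025 0 0; -0.052 -0.025 0 0; -0.052 -0.025 0 0; -0.052 -0.025 0 0; -0.052 -0.025 0 0; -0.052 -0.025 0 0; -0.052 -0.025 0 0; -0.052 -0.025 0 0",
  "fingers": 1
}}

```text
time: 1.9
tool_pos: [506.2, 152.1, 226.9]
tcp_rot: [3.141, 0.0, 2.774]
contact_force: [0.9, 0.5, -0.2]
grip_width: 91.9
finger_force: 0.0
```

Emit:
{"name": "apply_moves", "arguments": {
  "motion": "-0.052 -0.025 0 0; -0.052 -0.025 0 0; -0.052 -0.025 0 0; 0 0 0 -7; 0 0 0 -7; 0 0 0 -7; 0 0 0 0"
}}

```text
time: 2.78
tool_pos: [623.6, 27.6, 226.6]
tcp_rot: [3.141, -0.0, 3.139]
contact_force: [0.3, 0.1, -0.5]
grip_width: 91.6
finger_force: 0.0
```

Run:
```python
from h import *
c,T,o=look("wrist"); cv2.imwrite("pics/w1.png",c["img"])
print(o["tool_pos"],o["tcp_rot"],T.round(2))
P=pts(c,T,np.ones((400,640),bool))
k=P[(P[:,2]>126)&(P[:,2]<150)&(abs(P[:,0]-655)<70)&(abs(P[:,1]+11)<70)]
print(len(k)); 
if len(k): print(k.mean(0),k.min(0),k.max(0))
for d in bot.cut_out(c,"cover_knob"): print(d["p"],d["point"])
```

```text
[623.6061528   27.58709494 226.58653489] [ 3.14148548e+00 -2.10469994e-04  3.13913516e+00] [[ 0.0000e+00  9.6000e-01  2.9000e-01  5.4317e+02]
 [ 1.0000e+00 -0.0000e+00 -0.0000e+00  2.6730e+01]
 [-0.0000e+00  2.9000e-01 -9.6000e-01  3.8489e+02]
 [ 0.0000e+00  0.0000e+00  0.0000e+00  1.0000e+00]]
778
[657.28950666 -13.94759641 136.53697055] [645.76758164 -29.00891794 126.02351706] [ 6.73468480e+02 -4.95670142e-01  1.40641049e+02]
0.8 [96.1, 194.4]
0.56 [282.6, 209.4]
0.15 [78.8, 42.7]
```

Emit:
{"name": "apply_moves", "arguments": {
  "motion": "-0.036 -0.042 0 0; 0 0 0.04 0; 0 0 0.04 0; 0 0 0.036 0; 0 0 0 0; 0 0 0 0"
}}

```text
time: 3.62
tool_pos: [660.5, -14.4, 112.4]
tcp_rot: [-3.141, 0.002, 3.14]
contact_force: [-0.5, 0.4, 0.2]
grip_width: 91.6
finger_force: 0.0
```

Emit:
{"name": "apply_moves", "arguments": {
  "motion": "0 0 0 0; 0 0 0 0; 0 0 0 0; 0 0 0 0; 0 0 0 0; 0 0 0 0; 0 0 0 0; 0 0 0 0",
  "fingers": -1
}}

```text
time: 4.62
tool_pos: [659.6, -14.2, 110.6]
tcp_rot: [3.141, -0.0, 3.14]
contact_force: [-0.0, 0.7, -1.0]
grip_width: 26.8
finger_force: 30.0
```

Emit:
{"name": "apply_moves", "arguments": {
  "motion": "0 0 -0.015 0; 0 0 -0.03 0; 0 0 -0.04 0; 0 0 -0.015 0; 0 0.02 0 0; 0.015 0.04 0 0; 0.02 0.05 0 0; 0.02 0.05 0 0"
}}

```text
time: 5.62
tool_pos: [602.9, 148.0, 208.5]
tcp_rot: [3.141, -0.004, 3.14]
contact_force: [0.6, 0.8, -3.3]
grip_width: 26.7
finger_force: 30.0
```

Emit:
{"name": "apply_moves", "arguments": {
  "motion": "0.005 0.04 0 0; 0 0.03 0 0; 0 0 0 0; 0 0 0.03 0; 0 0 0.04 0; 0 0 0.03 0; 0 0 0 0; 0 0 0 0"
}}

```text
time: 6.62
tool_pos: [600.4, 215.6, 111.6]
tcp_rot: [3.141, 0.001, 3.14]
contact_force: [-0.9, 0.2, -3.1]
grip_width: 27.2
finger_force: 30.0
```

Run:
```python
from h import *
c,T,o=look("side"); cv2.imwrite("pics/s2.png",cv2.resize(c["img"][80:330,130:510],None,fx=2,fy=2))
print(o["tool_pos"],o["contact_force"],o["grip_width"])
P=pts(c,T,np.ones((400,640),bool))
r=P[(P[:,2]>30)&(P[:,2]<90)&(P[:,0]>560)&(P[:,0]<760)&(abs(P[:,1]+14)<75)]
print(len(r),r.mean(0),r.min(0),r.max(0))
```

```text
[600.4038834  215.57178779 111.5539553 ] [-0.912159    0.2039163  -3.07236049] 27.20522013188624
231 [650.55000976 -11.02430358  54.37763533] [632.81312143 -27.75417109  30.5908839 ] [678.90751291  16.25259553  71.01607167]
```

View pics/s2.png

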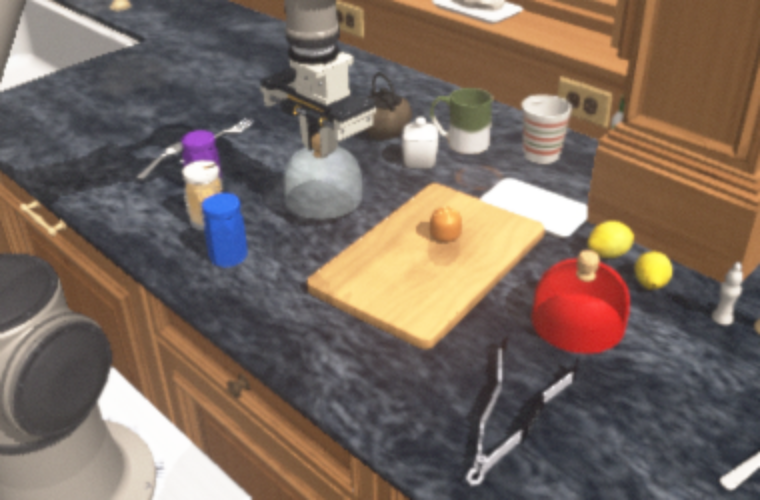

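The crop shows the cover hanging upright at (322,180), clear of the board and the jars. The roll is still on the board at (445,225). I'll lower the cover now.

Emit:
{"name": "apply_moves", "arguments": {
  "motion": "0 0 0.01 0; 0 0 0.006 0; 0 0 0.004 0; 0 0 0.001 0; 0 0 0 0; 0 0 0 0"
}}

```text
time: 7.42
tool_pos: [600.0, 215.7, 90.0]
tcp_rot: [3.141, 0.001, 3.14]
contact_force: [0.3, 0.0, -3.2]
grip_width: 27.2
finger_force: 30.0
```

Emit:
{"name": "apply_moves", "arguments": {
  "motion": "0 0 0.001 0; 0 0 0 0; 0 0 0.001 0; 0 0 0 0; 0 0 0 0"
}}

```text
time: 8.05
tool_pos: [600.1, 215.8, 88.7]
tcp_rot: [3.141, 0.001, 3.14]
contact_force: [-3.0, -0.3, 5.8]
grip_width: 27.2
finger_force: 30.0
```

Touching down now, so I'll release and rise.

Emit:
{"name": "apply_moves", "arguments": {
  "motion": "0 0 0 0; 0 0 0 0; 0 0 0 0; 0 0 0 0; 0 0 0 0; 0 0 0 0; 0 0 0 0; 0 0 0 0",
  "fingers": 1
}}

```text
time: 9.05
tool_pos: [599.9, 215.7, 87.7]
tcp_rot: [3.142, 0.0, 3.14]
contact_force: [0.4, -0.9, 1.0]
grip_width: 91.6
finger_force: 0.0
```

Emit:
{"name": "apply_moves", "arguments": {
  "motion": "0 0 -0.02 0; 0 0 -0.04 0; 0 0 -0.06 0; 0 0 -0.03 0; 0 -0.04 0 0; 0 -0.06 0 0; 0 -0.06 0 0; 0 -0.06 0 0"
}}

```text
time: 10.05
tool_pos: [599.4, -6.1, 237.9]
tcp_rot: [3.142, 0.0, 3.141]
contact_force: [1.5, -0.5, -0.1]
grip_width: 91.7
finger_force: 0.0
```

Run:
```python
from h import *
for n in ["side","top","wrist"]:
    c,T,o=look(n)
    if n=="wrist": print(o["tool_pos"],o["contact_force"]); cv2.imwrite("pics/w3.png",c["img"])
    P=pts(c,T,np.ones((400,640),bool))
    r=P[(P[:,2]>32)&(P[:,2]<90)&(P[:,0]>560)&(P[:,0]<760)&(abs(P[:,1]+14)<75)]
    if len(r): print(n,"roll",len(r),r.min(0).round(),r.max(0).round(), r[r[:,2]>60].mean(0).round())
    r=P[(P[:,2]>90)&(P[:,2]<130)&(abs(P[:,0]-600)<60)&(abs(P[:,1]-216)<60)]
    if len(r): print(n,"knob",len(r),r.min(0).round(),r.max(0).round())
    t=P[(P[:,2]>8)&(P[:,2]<35)&(P[:,0]>325)&(P[:,0]<570)&(P[:,1]<-170)&(P[:,1]>-380)]
    np.save(f"t_{n}.npy",t)
```

```text
side roll 222 [635. -29.  32.] [678.  18.  73.] [655.  -7.  66.]
side knob 80 [586. 201.  90.] [611. 225. 122.]
top knob 68 [590. 204. 102.] [615. 231. 122.]
[599.4429719  -10.20279237 237.69771566] [0.48987968 0.40319327 0.09059998]
wrist roll 1315 [634. -28.  32.] [680.  21.  70.] [656.  -4.  65.]
wrist knob 791 [587. 199.  90.] [615. 226. 119.]
```

Emit:
{"name": "apply_moves", "arguments": {
  "motion": "0.025 -0.04 0 0; 0.025 -0.04 0 0; 0.025 -0.04 0 0; 0.025 -0.04 0 0; 0.025 -0.04 0 0; 0.03 -0.04 0 0; 0.03 -0.04 0 0; 0 0 0 0"
}}

```text
time: 11.2
tool_pos: [413.3, -285.4, 237.8]
tcp_rot: [-3.141, 0.0, 3.137]
contact_force: [0.0, 0.4, 0.1]
grip_width: 91.9
finger_force: 0.0
```

Run:
```python
from h import *
c,T,o=look("wrist"); cv2.imwrite("pics/w4.png",c["img"]); print(o["tool_pos"],o["tcp_rot"],o["dq"].round(3).max())
np.savez("w4.npz",T=T,z=c["range_z"],K=[c["fx"],c["fy"],c["cx"],c["cy"]],D=c["D"])
for th in ["tongs","tongs_left","tongs_right","tongs_tips"]:
    for d in bot.cut_out(c,th)[:2]:
        P=pts(c,T,d["pixels"]); print(th,round(d["p"],2),np.round(d["point"]),len(P), np.percentile(P,[2,50,98],axis=0).round().tolist() if len(P) else "")
```

```text
[ 413.27241457 -285.36599806  237.79844463] [-3.14141243e+00  5.60093145e-05  3.13713020e+00] 0.063
tongs 0.97 [291. 188.] 1595 [[331.0, -334.0, -1.0], [435.0, -315.0, 21.0], [555.0, -220.0, 26.0]]
tongs_left 0.88 [335. 186.] 721 [[349.0, -319.0, -1.0], [436.0, -269.0, 21.0], [532.0, -218.0, 26.0]]
tongs_right 0.9 [293. 191.] 565 [[365.0, -331.0, -1.0], [444.0, -323.0, 21.0], [560.0, -311.0, 26.0]]
tongs_tips 0.65 [294. 183.] 1313 [[329.0, -334.0, -0.0], [431.0, -315.0, 21.0], [555.0, -225.0, 26.0]]
```

View pics/w4.png

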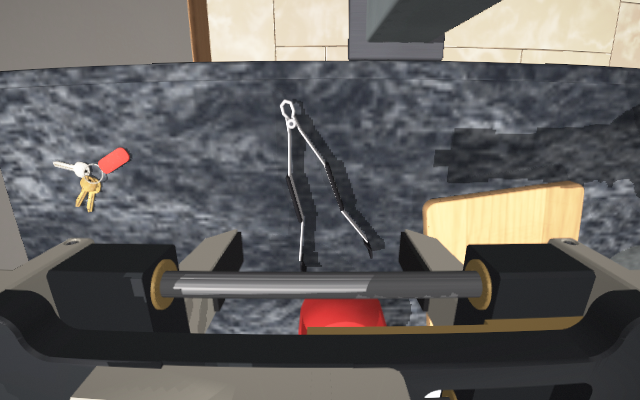

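Run:
```python
from h import *
d=np.load("w4.npz"); c=dict(range_z=d["z"],fx=d["K"][0],fy=d["K"][1],cx=d["K"][2],cy=d["K"][3],D=d["D"])
P=pts(c,d["T"],np.ones((400,640),bool))
t=P[(P[:,2]>8)&(P[:,2]<35)&(P[:,0]>320)&(P[:,0]<578)&(P[:,1]<-190)&(P[:,1]>-380)]
from scipy.optimize import least_squares
def q(p,t): 
    s,co=np.sin(p[2]),np.cos(p[2]); a=t[:,0]-p[0]; b=t[:,1]-p[1]
    return co*a+s*b, -s*a+co*b
def res(p):
    x,y=q(p,t); r=[]
    for x0 in range(-60,100,10):
        m=(abs(x-x0)<6); l=y[m&(y>0)]; rr=y[m&(y<0)]
        r.append((l.mean()+rr.mean())/2 if len(l) and len(rr) else 0)
    r.append((x.min()+122.5)); r.append(x.max()-112.5)
    return np.array(r)
best=None
for th in np.arange(.1,.6,.01):
  for y0 in range(-310,-275,1):
    p=[440,y0,th]; x,_=q(p,t); p[0]+=(x.min()+x.max())/2+5
    e=np.abs(res(p)[:-2]).mean()
    if best is None or e<best[0]: best=(e,p)
print(best)
p=best[1]; x,y=q(p,t); print("ends",x.min(),x.max())
for x0 in range(-120,120,10):
    m=abs(x-x0)<5; l=m&(y>0); r=m&(y<0)
    print(x0,[ (s.sum(),y[s].min().round(),y[s].max().round(),t[s,2].max().round()) for s in (l,r) if s.any()])
```

```text
(np.float64(0.418113538579274), [np.float64(443.143781206911), -296, np.float64(0.2899999999999999)])
ends -121.68579825318601 111.94834249205925
-120 [(np.int64(20), np.float64(0.0), np.float64(7.0), np.float64(15.0)), (np.int64(21), np.float64(-7.0), np.float64(-0.0), np.float64(16.0))]
-110 [(np.int64(25), np.float64(4.0), np.float64(8.0), np.float64(15.0)), (np.int64(27), np.float64(-9.0), np.float64(-5.0), np.float64(16.0))]
-100 [(np.int64(36), np.float64(0.0), np.float64(7.0), np.float64(24.0)), (np.int64(35), np.float64(-8.0), np.float64(-0.0), np.float64(25.0))]
-90 [(np.int64(43), np.float64(0.0), np.float64(8.0), np.float64(26.0)), (np.int64(40), np.float64(-7.0), np.float64(-0.0), np.float64(26.0))]
-80 [(np.int64(24), np.float64(6.0), np.float64(11.0), np.float64(22.0)), (np.int64(18), np.float64(-10.0), np.float64(-6.0), np.float64(22.0))]
-70 [(np.int64(25), np.float64(8.0), np.float64(14.0), np.float64(22.0)), (np.int64(25), np.float64(-13.0), np.float64(-9.0), np.float64(23.0))]
-60 [(np.int64(23), np.float64(12.0), np.float64(17.0), np.float64(22.0)), (np.int64(25),
[... 1845 characters left out ...]
0.0), np.float64(45.0), np.float64(23.0)), (np.int64(13), np.float64(-44.0), np.float64(-39.0), np.float64(23.0))]
80 [(np.int64(23), np.float64(43.0), np.float64(49.0), np.float64(22.0)), (np.int64(15), np.float64(-48.0), np.float64(-43.0), np.float64(23.0))]
90 [(np.int64(35), np.float64(44.0), np.float64(50.0), np.float64(27.0)), (np.int64(27), np.float64(-49.0), np.float64(-44.0), np.float64(27.0))]
100 [(np.int64(23), np.float64(48.0), np.float64(52.0), np.float64(27.0)), (np.int64(24), np.float64(-51.0), np.float64(-48.0), np.float64(27.0))]
110 [(np.int64(16), np.float64(47.0), np.float64(50.0), np.float64(27.0)), (np.int64(11), np.float64(-49.0), np.float64(-47.0), np.float64(24.0))]
```

The tongs run from their pivot at (290,115) px past the grips at about (293,197) and (338,190) to the tips at about (305,262) and (375,245). The fit gives their origin at (443.5, -296) with yaw 0.29. The grips measure 60 mm over their outsides, as stated.

Emit:
{"name": "apply_moves", "arguments": {
  "motion": "-0.03 -0.0105 0 0; 0 0 0 -8.5; 0 0 0 -8.4; 0 0 0.05 0; 0 0 0.05 0; 0 0 0.05 0; 0 0 0.03 0; 0 0 0 0"
}}

```text
time: 12.45
tool_pos: [443.7, -292.5, 55.7]
tcp_rot: [3.137, -0.003, -2.846]
contact_force: [-0.1, -0.4, 0.1]
grip_width: 91.8
finger_force: 0.0
```

Emit:
{"name": "apply_moves", "arguments": {
  "motion": "0 0 0.02 0; 0 0 0.02 0; 0 0 0.013 0; 0 0 0 0; 0 0 0 0"
}}

```text
time: 13.08
tool_pos: [444.9, -295.0, 5.7]
tcp_rot: [-3.14, 0.001, -2.848]
contact_force: [0.0, -0.1, -0.3]
grip_width: 92.2
finger_force: 0.0
```

Emit:
{"name": "apply_moves", "arguments": {
  "motion": "0 0 0 0; 0 0 0 0; 0 0 0 0; 0 0 0 0; 0 0 0 0; 0 0 0 0; 0 0 0 0; 0 0 0 0",
  "fingers": 0.1
}}

```text
time: 14.08
tool_pos: [444.4, -294.7, 4.8]
tcp_rot: [-3.141, 0.0, -2.848]
contact_force: [1.0, -0.4, 2.3]
grip_width: 50.5
finger_force: 7.2
```

Emit:
{"name": "apply_moves", "arguments": {
  "motion": "0 0 -0.003 0; 0 0 -0.008 0; 0 0 -0.015 0; 0 0 -0.015 0; 0 0 -0.01 0; 0 0 0 0; 0 0 0 0"
}}

```text
time: 14.95
tool_pos: [444.0, -294.4, 55.5]
tcp_rot: [3.141, -0.0, -2.848]
contact_force: [0.3, -1.5, -1.2]
grip_width: 50.7
finger_force: 6.3
```

Run:
```python
from h import *
c,T,o=look("side"); cv2.imwrite("pics/s5.png",cv2.resize(c["img"][180:330,280:480],None,fx=3,fy=3))
print(o["tool_pos"],o["contact_force"],o["grip_width"],o["finger_force"])
```

```text
[ 444.00232001 -294.43765397   55.46196242] [ 0.30085045 -1.4673426  -1.1845097 ] 50.6777626520188 6.322739794850349
```

View pics/s5.png

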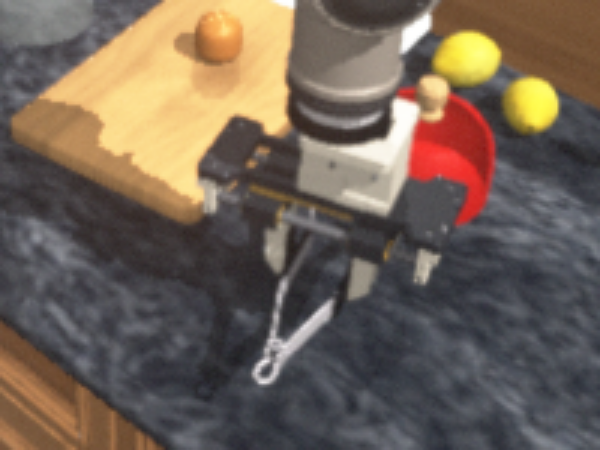

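The crop shows the tongs level and held in the fingers at about (300,300), clear of the red dome. I'll carry them over.

Emit:
{"name": "apply_moves", "arguments": {
  "motion": "0 0 -0.02 0; 0 0 -0.03 0; 0 0 -0.03 0; 0 0 -0.03 0; 0 0 0 4; 0 0 0 5; 0 0 0 5; 0 0 0 2.8"
}}

```text
time: 16.0
tool_pos: [443.9, -294.4, 165.0]
tcp_rot: [3.141, -0.001, 3.14]
contact_force: [-0.3, 0.6, -2.5]
grip_width: 50.4
finger_force: 6.3
```

Emit:
{"name": "apply_moves", "arguments": {
  "motion": "-0.01 0.02 0 0; -0.015 0.04 0 0; -0.015 0.045 0 0; -0.015 0.045 0 0; -0.015 0.045 0 0; -0.015 0.045 0 0; -0.01 0.03 0 0; -0.005 0.02 0 0"
}}

```text
time: 17.0
tool_pos: [544.1, -2.9, 164.9]
tcp_rot: [3.141, -0.001, -3.14]
contact_force: [-0.3, -0.4, -0.8]
grip_width: 50.8
finger_force: 6.3
```

Emit:
{"name": "apply_moves", "arguments": {
  "motion": "0 0 0 0; 0 0 0 0; 0 0 0 0"
}}

```text
time: 17.38
tool_pos: [543.9, -5.5, 165.6]
tcp_rot: [-3.142, -0.0, 3.141]
contact_force: [-0.1, -0.3, -0.7]
grip_width: 50.4
finger_force: 6.3
```

```bash
cat > m.py <<'E'
from h import *
from sys import argv
for n in ["wrist","side","top"]:
    c,T,o=look(n)
    if n=="wrist":
        p,yaw=o["tool_pos"],o["tcp_rot"][2]; print(p.round(1),o["tcp_rot"].round(3),o["grip_width"],o["finger_force"]); cv2.imwrite(f"pics/{argv[1]}.png",c["img"])
    P=pts(c,T,np.ones((400,640),bool))
    r=P[(P[:,2]>35)&(P[:,2]<50)&(P[:,0]>610)&(P[:,0]<710)&(abs(P[:,1]+4)<45)]
    if len(r)>5:
        # circle of radius 25 fit to upright sides
        from scipy.optimize import least_squares
        f=least_squares(lambda s:np.hypot(r[:,0]-s[0],r[:,1]-s[1])-25,[658,-4],loss="soft_l1").x
        print(n,"roll",len(r),f.round(1))
    # tongs points, in tool-down frame (forward = -tool x)
    a=-(np.cos(yaw)*(P[:,0]-p[0])+np.sin(yaw)*(P[:,1]-p[1])); b=np.sin(yaw)*(P[:,0]-p[0])-np.cos(yaw)*(P[:,1]-p[1])
    z=P[:,2]-p[2]
    for lo,hi in [(-130,-85),(-80,-40),(50,80),(85,120)]:
        m=(a>lo)&(a<hi)&(abs(b)<60)&(z>-20)&(z<40)
        if m.sum()>5: print(n,(lo,hi),m.sum(),"fwd",a[m].min().round(),a[m].max().round(),"lat",np.percentile(b[m],[1,50,99]).round(),"z",np.percentile(z[m],[2,50,98]).round())
E
python3 m.py w6
```

```text
[543.9  -5.5 165.6] [-3.142 -0.     3.141] 50.38283407720451 6.322973817586899
wrist roll 66 [659.1  -4. ]
wrist (-130, -85) 1869 fwd -124.0 -85.0 lat [-9. -1.  7.] z [ 7. 10. 20.]
wrist (-80, -40) 1092 fwd -80.0 -40.0 lat [-20.  -8.  17.] z [ 1. 16. 17.]
wrist (50, 80) 10 fwd 51.0 54.0 lat [-30.  -1.  28.] z [-0.  2.  5.]
side roll 64 [661.5  -2.1]
side (-130, -85) 72 fwd -123.0 -85.0 lat [-8. -4.  8.] z [ 2. 11. 21.]
side (-80, -40) 121 fwd -80.0 -40.0 lat [-20. -10.  17.] z [ 2. 11. 19.]
side (50, 80) 49 fwd 52.0 80.0 lat [-39. -32. -26.] z [ 1.  9. 19.]
side (85, 120) 58 fwd 86.0 116.0 lat [-43. -39. -35.] z [-1. 12. 24.]
top (-130, -85) 19 fwd -99.0 -87.0 lat [-3.  3.  9.] z [ 2. 18. 24.]
top (-80, -40) 27 fwd -79.0 -41.0 lat [-15.   9.  20.] z [ 5. 17. 21.]
top (85, 120) 6 fwd 104.0 113.0 lat [-39. -36. -36.] z [15. 21. 23.]
```

View pics/w6.png

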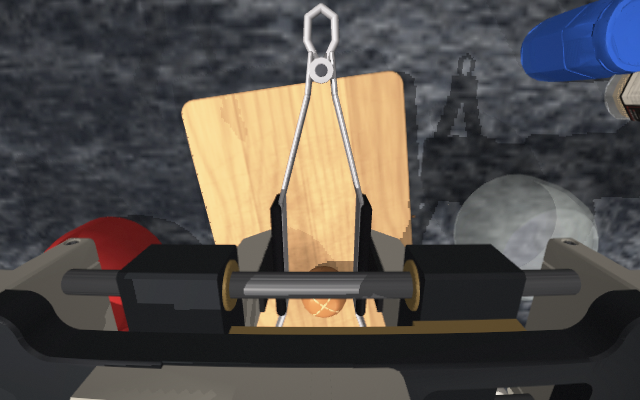

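Tongs are level, with the roll seen between the arms at (323,292) px. The cover stands upright at (525,240). I'll line up and descend.

Emit:
{"name": "apply_moves", "arguments": {
  "motion": "-0.016 0.0015 0 0; 0 0 0.02 0; 0 0 0.03 0; 0 0 0.02 0; 0 0 0 0; 0 0 0 0; 0 0 0 0"
}}

```text
time: 18.4
tool_pos: [560.8, -3.2, 96.9]
tcp_rot: [-3.141, 0.002, -3.141]
contact_force: [0.2, 0.4, -0.9]
grip_width: 50.6
finger_force: 6.3
```

```bash
python3 m.py w7
python3 - <<'E'
from h import *
c,T,o=look("side"); cv2.imwrite("pics/s7.png",cv2.resize(c["img"][150:270,280:440],None,fx=4,fy=4))
E
```

```text
[560.8  -3.2  96.9] [-3.141e+00  2.000e-03 -3.141e+00] 50.551838848754755 6.323003768920898
wrist roll 429 [658.9  -3.9]
wrist (-130, -85) 1862 fwd -124.0 -85.0 lat [-9. -1.  7.] z [ 7. 10. 20.]
wrist (-80, -40) 1096 fwd -80.0 -40.0 lat [-20.  -8.  18.] z [ 1. 16. 17.]
wrist (50, 80) 12 fwd 50.0 55.0 lat [-30.  -1.  28.] z [0. 3. 5.]
side roll 69 [661.7  -2. ]
side (-130, -85) 67 fwd -121.0 -86.0 lat [-8. -4.  7.] z [ 1. 11. 21.]
side (-80, -40) 112 fwd -79.0 -40.0 lat [-19. -10.  18.] z [ 0. 10. 19.]
side (50, 80) 28 fwd 51.0 79.0 lat [-36. -32. -25.] z [-0.  7. 14.]
side (85, 120) 44 fwd 85.0 116.0 lat [-43. -39. -36.] z [-2. 11. 24.]
top (-80, -40) 18 fwd -65.0 -41.0 lat [-16.   3.  21.] z [ 4. 16. 22.]
```

View pics/s7.png

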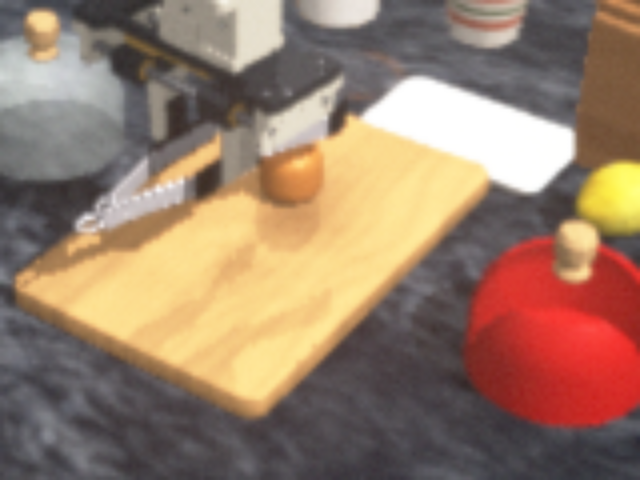

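The crop shows the tongs' tips just above the roll at (292,170), lined up with it. I'll descend the rest of the way.

Emit:
{"name": "apply_moves", "arguments": {
  "motion": "0 0 0.015 0; 0 0 0.02 0; 0 0 0.015 0; 0 0 0.008 0; 0 0 0.005 0; 0 0 0 0; 0 0 0 0; 0 0 0 0"
}}

```text
time: 19.6
tool_pos: [560.4, -3.1, 33.2]
tcp_rot: [-3.142, 0.001, -3.141]
contact_force: [-0.3, 0.4, -1.9]
grip_width: 50.4
finger_force: 6.3
```

```bash
python3 m.py w8
```

```text
[560.4  -3.1  33.2] [-3.142e+00  1.000e-03 -3.141e+00] 50.41715987354445 6.322927325963974
wrist roll 6 [612.6  -1.6]
wrist (-130, -85) 16286 fwd -128.0 -85.0 lat [-58.   5.  59.] z [-14. -12.  19.]
wrist (-80, -40) 15080 fwd -80.0 -40.0 lat [-59.   0.  59.] z [-14. -12.  16.]
wrist (50, 80) 2175 fwd 50.0 68.0 lat [-44.  -2.  41.] z [-14. -13. -12.]
side roll 41 [645.5 -62.8]
side (-130, -85) 433 fwd -127.0 -85.0 lat [-57.  -1.  58.] z [-19. -10.  19.]
side (-80, -40) 366 fwd -80.0 -40.0 lat [-57. -12.  59.] z [-13. -10.  18.]
side (50, 80) 95 fwd 50.0 80.0 lat [-60. -36.  33.] z [-14. -11.   6.]
side (85, 120) 106 fwd 85.0 120.0 lat [-58. -40. -28.] z [-13. -10.  23.]
top (-80, -40) 28 fwd -49.0 -42.0 lat [-48. -29.  15.] z [-16. -11.  21.]
top (85, 120) 117 fwd 100.0 120.0 lat [-58. -13.  43.] z [-17.  23.  38.]
```

No contact. I'll close on the roll.

Emit:
{"name": "apply_moves", "arguments": {
  "motion": "0 0 0 0; 0 0 0 0; 0 0 0 0; 0 0 0 0; 0 0 0 0; 0 0 0 0; 0 0 0 0; 0 0 0 0",
  "fingers": -1
}}

```text
time: 20.75
tool_pos: [560.1, -3.1, 32.7]
tcp_rot: [3.142, 0.0, -3.141]
contact_force: [-0.9, -0.1, -0.8]
grip_width: 39.1
finger_force: 29.9
```

Run:
```python
from h import *
o=bot.get_obs(); print(o["grip_width"],o["tool_pos"])
ims=[]
for n,(x,y) in dict(top=(340,165),side=(360,200)).items():
    c,T,o=look(n); ims.append(cv2.resize(c["img"][y-40:y+40,x-50:x+50],None,fx=4,fy=4,interpolation=cv2.INTER_CUBIC))
    for th in ["roll","tongs_tips"]:
        for d in bot.cut_out(c,th)[:2]:
            P=pts(c,T,d["pixels"]); print(n,th,round(d["p"],2),np.round(d["point"]),len(P),np.percentile(P,[3,50,97],axis=0).round().tolist() if len(P) else "")
cv2.imwrite("pics/c9.png",np.hstack(ims))
```

```text
39.12794483822119 [560.10669377  -3.05262032  32.72809906]
top roll 0.38 [339. 152.] 67 [[663.0, -19.0, 21.0], [673.0, -3.0, 65.0], [693.0, 16.0, 73.0]]
side roll 0.6 [322. 207.] 113 [[494.0, 6.0, 35.0], [541.0, 12.0, 45.0], [578.0, 16.0, 54.0]]
side roll 0.34 [351. 219.] 3923 [[443.0, -135.0, 9.0], [556.0, -58.0, 23.0], [772.0, 73.0, 26.0]]
side tongs_tips 0.61 [320. 216.] 287 [[459.0, -23.0, 33.0], [520.0, 3.0, 44.0], [574.0, 16.0, 54.0]]
side tongs_tips 0.55 [291. 180.] 1094 [[539.0, 152.0, 7.0], [570.0, 192.0, 64.0], [630.0, 249.0, 117.0]]
```

View pics/c9.png

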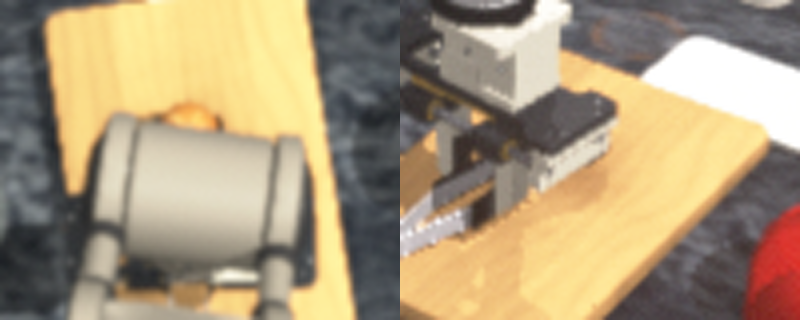

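The opening of 39 mm fits the expected closed geometry, allowing for the tilt of the grips. I'll lift gently.

Emit:
{"name": "apply_moves", "arguments": {
  "motion": "0 0 -0.003 0; 0 0 -0.005 0; 0 0 -0.006 0; 0 0 -0.006 0; 0 0 -0.005 0; 0 0 0 0; 0 0 0 0; 0 0 0 0"
}}

```text
time: 22.05
tool_pos: [559.9, -3.0, 57.5]
tcp_rot: [3.141, -0.0, -3.141]
contact_force: [0.1, 0.2, -2.4]
grip_width: 38.8
finger_force: 29.9
```

Run:
```python
from h import *
for n in ["top","side"]:
    c,T,o=look(n); P=pts(c,T,np.ones((400,640),bool))
    m=P[(P[:,0]>600)&(P[:,0]<720)&(abs(P[:,1]+4)<50)&(P[:,2]>35)&(P[:,2]<105)]
    print(n,o["tool_pos"].round(1),o["grip_width"],o["finger_force"],len(m),np.percentile(m,[2,50,98],axis=0).round().tolist())
```

```text
top [559.9  -3.   57.5] 38.81615693384302 29.924604288535193 68 [[665.0, -29.0, 75.0], [672.0, -3.0, 87.0], [685.0, 23.0, 94.0]]
side [559.9  -3.   57.5] 38.80961119096322 29.92452328442596 11 [[646.0, -35.0, 54.0], [659.0, -31.0, 59.0], [673.0, -29.0, 65.0]]
```

The roll's top rose with the tongs, from 68 to about 93 mm. I'll lift the rest.

Emit:
{"name": "apply_moves", "arguments": {
  "motion": "0 0 -0.008 0; 0 0 -0.015 0; 0 0 -0.018 0; 0 0 -0.018 0; 0 0 -0.018 0; 0 0 -0.013 0; 0 0 -0.006 0; 0 0 0 0"
}}

```text
time: 23.15
tool_pos: [560.1, -3.1, 154.0]
tcp_rot: [3.142, 0.001, -3.141]
contact_force: [-0.4, -0.7, -1.7]
grip_width: 38.9
finger_force: 29.9
```

Emit:
{"name": "apply_moves", "arguments": {
  "motion": "0 0 0 0; 0 0 0 0; 0 0 0 0; 0 0 0 0; 0 0 0 0; 0 0 0 0; 0 0 0 0; 0 0 0 0"
}}

```text
time: 24.15
tool_pos: [560.1, -3.1, 153.7]
tcp_rot: [3.142, 0.0, -3.141]
contact_force: [0.5, -0.6, -2.2]
grip_width: 38.6
finger_force: 29.9
```

Run:
```python
from h import *
for n in ["top","side"]:
    c,T,o=look(n); P=pts(c,T,np.ones((400,640),bool))
    m=P[(P[:,0]>610)&(P[:,0]<720)&(abs(P[:,1]+4)<50)&(P[:,2]>120)&(P[:,2]<200)]
    print(n,o["tool_pos"].round(1),o["grip_width"],o["finger_force"],len(m),np.percentile(m,[2,50,98],axis=0).round().tolist() if len(m) else "")
    k=P[(P[:,2]>90)&(P[:,2]<130)&(abs(P[:,0]-600)<60)&(abs(P[:,1]-216)<60)]; print("cover knob",k.min(0).round(),k.max(0).round())
cv2.imwrite("pics/s10.png",cv2.resize(c["img"][80:280,200:460],None,fx=3,fy=3))
```

```text
top [560.1  -3.1 153.7] 38.58971682982689 29.924533763551153 33 [[671.0, -26.0, 173.0], [676.0, -4.0, 182.0], [683.0, 12.0, 190.0]]
cover knob [590. 204. 102.] [616. 232. 122.]
side [560.1  -3.1 153.8] 39.065587242425714 29.924469689140096 58 [[612.0, -34.0, 151.0], [647.0, -29.0, 159.0], [674.0, -20.0, 169.0]]
cover knob [588. 200.  90.] [614. 226. 122.]
```

View pics/s10.png

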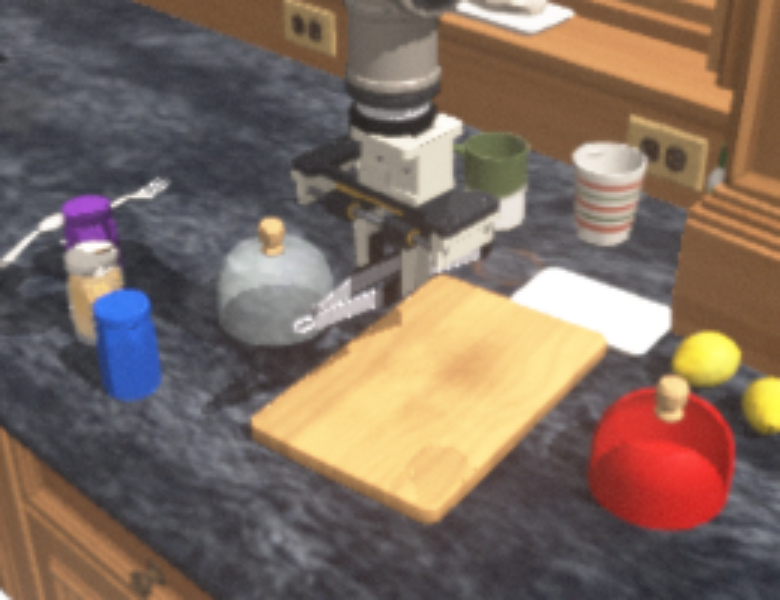

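The board is empty, the roll is held up in the tongs, and its top measures about 189 mm. The cover at (275,290) px and the honey jar at (95,290) px stand upright, so I'll hand in.

```bash
python3 -c "
from plant import bot
print(bot.close_job())"
```

```text
the job is handed in; nothing more can be done
None
```

I stood the cover upright on the worktop, then used the tongs to lift the roll about 12 cm above the board. I handed in at about 24 s, still holding it; no verdict came back.

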